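Dry-clamp a stacked neck heel in the bench press

ROBOT

A 7-joint arm with a two-finger parallel gripper is mounted at the origin on the work surface. World frame = base frame: x ahead of the robot, y to its left, z up, the work surface at z = 0. Lengths are in mm, angles in rad, forces in N, time in s.
With the tool pointing down it reaches from about 425 to 1025 mm from the base axis. Payload 3.6 kg.
Tool frame: the origin (TCP) lies at the very end of the fingers, on their centre line; the grasp point (between the pads) lies 19 mm behind it (env.grasp_offset is the z of the grasp point in the tool frame, in mm); z points along the fingers, y is the line along which they close (so a half turn about z gives the same grasp; the last joint's range is limited). The gripper opens to 85 mm and grips with 20 to 120 N. Pads are 22 mm wide; open, the fingers measure 114 mm over their backs; the gripper's body (76 mm by 85 mm) begins 54 mm behind the grasp point. The pads swing forward as they close: fully open they stand 13 mm farther back than shut.
Start: joints at [-1.375, 0.591, 0.048, 1.609, -0.033, 0.943, -0.034], TCP at [207.172, 694.773, 231.302] pointing down, gripper open.
Joint ranges: [-2.69, 2.69], [-0.47, 2.24], [-1.27, 1.36], [0.19, 2.51], [-1.53, 4.68], [0.08, 2.07], [-3.09, 3.09]. Speed limits (rad/s): [2.57, 2.57, 3.14, 3.14, 3.14, 3.14, 3.14].

INTERFACE

Orientations are given as a unit quaternion [w, x, y, z].
In Python, from rig import env gives the robot as it stands.
- The arm moves only by the tool arm_command, never from a script. Its arguments are lists of equal length, an entry for each row: "travel": the shift along the tool's x, y, z normalised to -1 to 1, where 1 is 30 cm, a list of three; "yaw": the turn about the tool's z normalised to -1 to 1, where 1 is 90 degrees. A call has 1 to 20 rows; each row is the pose to reach, as a shift and turn from the pose commanded when the call began, along the tool's axes at that moment; what a row does not reach only later rows make up. A row lasts 1/10 s, in which the tool goes at most 50 mm and 8.59 degrees, less where a joint would pass 70% of its speed; a pose out of reach is approached as far as the arm can. A call with a number of a shift or a turn outside -1 to 1 is refused whole. A call with a gripper value outside its range is refused whole. "hand" is the opening, from 0 (shut) to 1 (fully open), set as the call begins (left out, the last holds). The fingers move at their own pace and stop on an object; "grip_force" is the grip in N (left out, the last holds). Time passes only in rows, so rows that repeat a pose let the fingers close. It gives the time, the measured TCP pose, the force, the opening and the grip force at its end, in the units of the state.
- env.get_state(): the state, without advancing time (a new reading comes with each control period).
- env.grab_frame(name): name is "scene" or "top" or "wrist"; returns (picture, depth): 384x512x3 uint8, blue, green, red; 384x512 float32, mm along the optical axis (not along the pixel's ray), 0 where there is no reading.
- env.get_calibration(name): a dict with "vfov" (degrees; the focal length in pixels is half the picture's height over the tangent of half this angle, whatever the lens; pixels are square), "cx", "cy" (the principal point, pixels), "extrinsics" (4x4, takes a point from world to camera coordinates). Camera axes: x right, y down, z forward; pixel columns grow to the right and rows downward; lengths in mm; the calibration is good to about 2 mm. The wrist camera is an equidistant fisheye: a pixel r from the principal point sees the ray r / f radians off the axis. A picture is of the moment at which its call begins: read the wrist's pose just before it. get_calibration takes no time and is no camera call; for the wrist camera it gives the pose at the moment of the call.
- env.sign_off(): hands the job in; it is judged then, once.
The state is a dict: "clock": time; "qpos": joint angles; "joint_vel": joint speeds; "tau": joint torques, N m; "eef_pos": TCP position; "orientation": TCP orientation; "ft_force": force on the tool from outside, world axes, zero at the start; "wrist_torque": the same for the moment, N m; "width": finger opening in mm; "gripper_force": force on a finger pad.
Only numpy, scipy, OpenCV 4.12 (cv2) and the standard library are available. Lean on these libraries where they do the work, as an engineer would, in place of code of your own. Each camera call takes 0.05 s, during which the arm holds its last target. There are 200 camera calls.

TASK

Dry-clamp the guitar neck heel: its lower block already stands between the pins of the sliding tray, so lay the thin dark strip on it and then the thicker cap, both squarely between the pins, and slide the tray fully home under the press. Then bring the press lever down by feel until the foot bears on the stack with about 20 N (a 2 kg weight), never more than 45 N, and let go; the lever stays where it is left. Leave the other things on the bench where they are.

Things in the scene. Friction and masses are not known exactly. Their poses are not given: they have to be found in the camera images.
- press: green cast lever press on a plywood board. Origin on the bench under the ram's axis; +x is the way the tray slides in (roughly away from the robot), +y the side to which the lever points, z up. In this frame (mm): board x -205 to 95, y -133 to 83, 18 thick; column y -114 to -74; head x -22 to 22, y -114 to 28, z 136 to 204; the 22 mm square ram stands out of the head's top to z 255
- ram: the square ram, its origin at the centre of its lower end, 122 mm above the bench with the lever at 0. Below it a sprung cork-faced foot, 32 mm across, hangs on a threaded spindle that is screwed to a different height for each job: with the lever at 0 the cork is anywhere from 85 to 96 mm above the bench (not reported). It goes 20 mm lower per rad of lever
- pivot (a point): a point on the lever's pivot axis, beside the head, level with the arm; the axis runs along the press's x. A drag brake holds the lever wherever it is left, up to a foot force of about 40 N. With the foot free, bringing it down takes about 0.65 N m while it moves and reads 0.5 to 0.6 just after it stops: some 6 N pressed down on the grip with the lever level
- lever (a joint): lever angle, rad: at 0 (raised) the arm points 50 degrees above level, towards the press's +y; it grows as the lever comes down; level at 0.87, stop at 1.4; starts at 0 to 0.2. 1 rad lowers the foot by 20 mm. Once the foot bears on the stack, each further 0.01 rad adds about 1 N of foot force, and each 5 N of foot force takes 1 N more on the grip, square to the arm
- lever_grip (a point): centre of the lever's cross grip, a dark wooden cylinder 18 mm in diameter and 44 mm long along the press's x, 100 mm from the pivot axis, at x = +40 mm in the press frame; free above, to be pressed down
- tray (a joint): travel of the tray, m: 0 pulled out (start), 0.100 fully home against its stop, the nest's centre then under the foot. Drags with about 2 N
- tray_push (a point): centre of the robot-side face of the tray's wooden front handle, an upright plate 64 mm wide and 8 mm thick from the tray's face (30 mm above the bench) up to 56 mm; this point is 46 mm above the bench. Push it along the press's +x
- nest (a point): centre of the tray's upper face, 30 mm above the bench; axes as the press. Eight round-nosed steel pins, 8 mm in diameter, 42 mm tall, leave a place of 83 x 59 mm (x, y): two on each long side at x = -30 and 30, y = -33.5 and 33.5 mm, and two at each end at x = -45.5 and 45.5, y = -16 and 16 mm. Fingers fit between the two pins of a long side (52 mm free)
- heel_block: lower heel block, 80 x 56 x 24 mm (x, y, z), already between the pins on the tray; origin at the centre of its underside
- heel_strip: thin dark wooden strip, 80 x 56 x 8 mm, lying flat on the bench at the left of the press; origin at the centre of its underside, x along the 80 mm
- heel_cap: heel cap, a wooden block 80 x 56 x 16 mm, lying flat on the bench at the left of the press; origin at the centre of its underside, x along the 80 mm
- offcut: leftover wooden block 62 x 40 x 22 mm, smaller than the heel parts; a bystander; origin at the centre of its underside
- glue: white glue bottle, 58 mm across, 150 mm tall; a bystander; origin at the centre of its underside
- square: try square lying flat, wooden stock 110 mm and steel blade 150 mm; a bystander
- chisel: chisel with a round wooden handle, 245 mm long; a bystander
- jar: steel can, 64 mm across, 75 mm tall; a bystander; origin at the centre of its underside
- plane: small block plane 150 x 50 mm; a bystander; origin at the centre of its underside
Mind the look-alikes: they are no part of the job. What is shaped like the heel_block but red or white is not meant.

How it is judged:
By the outcome, as a careful person would: the job done as asked, in the order asked, and still so for the second after the job is handed in, with the robot touching nothing.
It also fails if it takes over 72 s, if anything falls off the work surface, if the arm or the gripper's body presses on something with over 40 N, if the wrist force passes 120 N, or if a joint passes its speed limit or range.

## Working session

There is one attempt and no reset: what is moved stays moved. The work goes in short steps, Python scripts to look and compute and a tool call to move; the robot and the scene stay as the last step left them, time stands still between calls to the robot, and variables do not carry over. Pictures are saved under pics/ and viewed, at most 10 in all, crops included, and the job is handed in when it is done.

Besides the shell and the picture viewer there is one more tool, called after "Call:" in YAML: its name, and indented under it one key for each argument. arm_command: Moves the arm, as the interface text tells. Its arguments: {"type":"object","properties":{"travel":{"type":"array"},"yaw":{"type":"array"},"hand":{"type":"number"},"grip_force":{"type":"number"}},"required":["travel","yaw"]}

```bash
mkdir -p pics; ls; cat > h.py <<'E'
import numpy as np, cv2
from rig import env
def snap(n):
    c=env.get_calibration(n); im,d=env.grab_frame(n); np.savez('pics/%s.npz'%n,im=im,d=d,E=c['extrinsics'],c=[c['vfov'],c['cx'],c['cy']]); return im,d
def load(n):
    z=np.load('pics/%s.npz'%n); return z['im'],z['d'],z['E'],z['c']
def pt(n,u,v,z=None):
    im,d,E,c=load(n); f=192/np.tan(np.radians(c[0]/2)); 
    a,b=(u-c[1])/f,(v-c[2])/f
    if n=='wrist':
        r=np.hypot(a,b); k=np.tan(r)/max(r,1e-9); a*=k;b*=k
    ray=np.array([a,b,1.]); R=E[:3,:3];o=-R.T@E[:3,3]; w=R.T@ray
    if z is not None: return o+w*(z-o[2])/w[2]
    return o+w*d[int(round(v)),int(round(u))]
E
python3 - <<'E'
from h import *
for n in('scene','top'):
    im,d=snap(n); cv2.imwrite('pics/%s0.png'%n,cv2.resize(im,(800,600),interpolation=cv2.INTER_CUBIC))
s=env.get_state(); print(s); print(env.grasp_offset)
for n in('scene','top','wrist'): print(n,env.get_calibration(n))
E
```

```text
pics
{'clock': 0.1, 'qpos': array([-1.37449863,  0.59203772,  0.04829202,  1.60971036, -0.03329416,
        0.94272335, -0.03367418]), 'joint_vel': array([-2.63760404e-05, -2.03945404e-03, -1.42374675e-03, -1.42589378e-03,
       -8.09715558e-04, -9.19883677e-04,  1.17470803e-03]), 'tau': array([ 4.48806954e-03, -5.49999762e+01,  1.55293498e+00, -1.98824483e+01,
        9.66551830e-03,  3.79290068e-03, -8.65286125e-06]), 'eef_pos': array([206.94224482, 694.04244953, 230.24136976]), 'orientation': array([-9.30158942e-05,  1.44333228e-01,  9.89528597e-01, -1.03300828e-03]), 'ft_force': array([ 1.03193268, -0.45612615, -1.14112276]), 'wrist_torque': array([-0.0511415 , -0.07138714, -0.0401931 ]), 'gripper_force': 0.0, 'width': 85.5158509107584}
-18.700000000000003
scene {'vfov': 55.132208183550375, 'cx': 253.1314174087535, 'cy': 190.93034437651121, 'extrinsics': array([[-5.09295958e-01,  8.60569124e-01, -6.19756282e-03,
         2.78800305e+02],
       [ 6.13538995e-01,  3.58031519e-01, -7.03834735e-01,
        -2.31163294e+02],
       [-6.03479518e-01, -3.62262632e-01, -7.10336721e-01,
[... 294 characters left out ...]
,
       [-9.87461318e-01,  1.30401892e-02, -1.57321642e-01,
         5.62378581e+02],
       [ 1.57123189e-01, -1.50619066e-02, -9.87464147e-01,
         1.43996923e+03],
       [ 0.00000000e+00,  0.00000000e+00,  0.00000000e+00,
         1.00000000e+00]])}
wrist {'vfov': 65.70646984690485, 'cx': 251.12707083424235, 'cy': 193.03333440709252, 'extrinsics': array([[ 2.85446766e-01,  9.58390828e-01, -2.67663284e-03,
        -7.23391373e+02],
       [ 9.23927638e-01, -2.74437869e-01,  2.66536256e-01,
        -3.43690434e+01],
       [ 2.54711334e-01, -7.85549275e-02, -9.63821176e-01,
         3.79674273e+02],
       [ 0.00000000e+00,  0.00000000e+00,  0.00000000e+00,
         1.00000000e+00]])}
```

View pics/scene0.png

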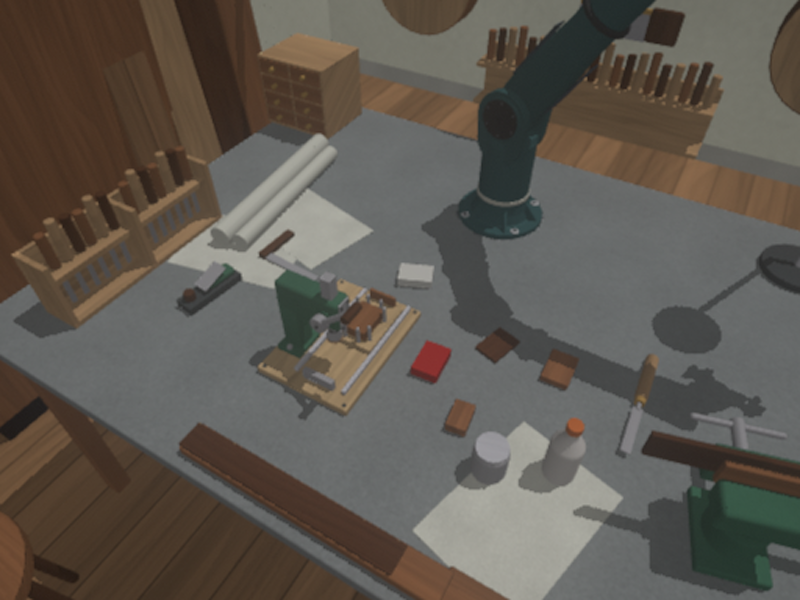

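View pics/top0.png

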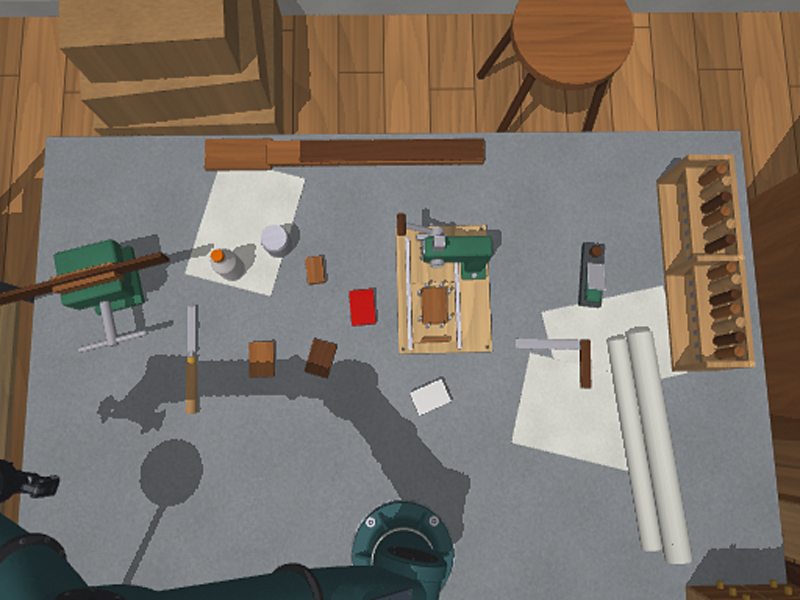

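Top view (800x600): the candidates are the dark block at (321,357), the brown block at (261,358), the small brown block at (316,269), and red (362,307) and white (431,397) blocks. The dark one fits the strip, (261,358) fits the cap by size, and (316,269) looks like the offcut. I'll confirm in an enlarged crop.

```bash
python3 - <<'E'
from h import *
im,d,E,c=load('top')
cr=cv2.resize(im[125:260,145:325],None,fx=4.4,fy=4.4,interpolation=cv2.INTER_CUBIC); cv2.imwrite('pics/topc.png',cr)
# heights & rects
for name,(u,v) in dict(strip=(321,357),cap=(261,358),off=(316,269),red=(362,307),white=(431,397)).items():
    u/=1.5625;v/=1.5625; p=pt('top',u,v); print(name,p.round(1))
E
```

```text
strip [435.7 178.2  10.4]
cap [434.9 314.   17.4]
off [638.6 188.9  24.9]
red [548.2  83.   24.3]
white [341.1 -70.9  26.7]
```

View pics/topc.png

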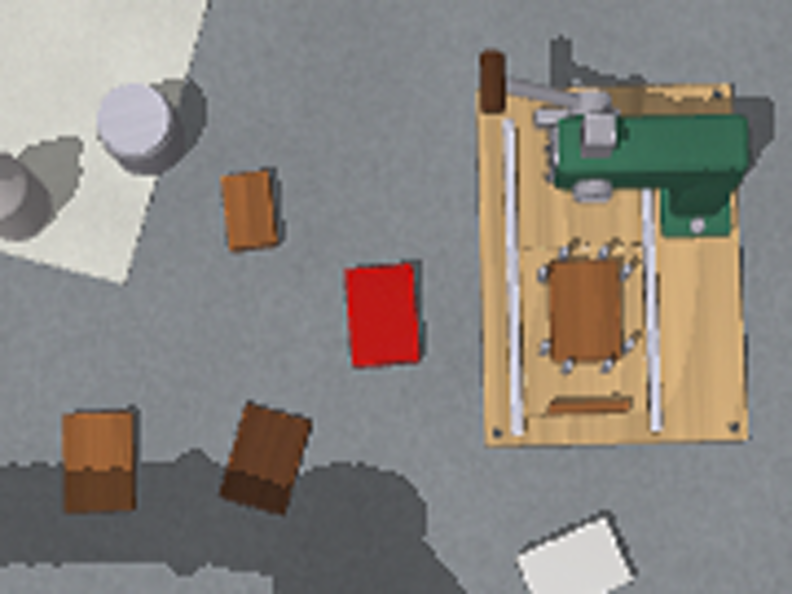

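The crop confirms it. The cap is at (98,460), near 80x56 mm and 17 mm high, and the strip is the dark one at (266,460), about 9 mm high. The offcut at (250,210) is smaller, and the block stands in the nest at (587,308). The lever grip is at (492,82), to the left. Next I fit their poses.

```bash
cat >> h.py <<'E'
def cloud(n):
    im,d,E,c=load(n); f=192/np.tan(np.radians(c[0]/2)); v,u=np.mgrid[:384,:512]; a,b=(u-c[1])/f,(v-c[2])/f
    if n=='wrist':
        r=np.hypot(a,b); k=np.tan(np.minimum(r,1.4))/np.maximum(r,1e-9); a=a*k;b=b*k
    P=np.stack([a,b,np.ones_like(a)],-1)*d[...,None]; return (P-E[:3,3])@E[:3,:3]
def rect(P,m,z=None):
    r=cv2.minAreaRect(P[m][:,:2].astype(np.float32)); (c,s,a)=r
    if s[0]<s[1]: s=s[::-1];a+=90
    return np.round(c,1),np.round(s,1),round((a+90)%180-90,2),m.sum(),P[m][:,2].mean().round(1) # angle of long axis
def poly(n,pts,z):
    return rect2(np.array([pt(n,u,v,z)[:2] for u,v in pts]))
def rect2(q):
    e=[np.linalg.norm(q[(i+1)%4]-q[i]).round(1) for i in range(4)]
    return q.mean(0).round(1),e,[np.degrees(np.arctan2(*(q[(i+1)%4]-q[i])[::-1])).round(1) for i in range(4)]
E
python3 - <<'E'
from h import *
im,d,E,c=load('top')
t=lambda L:[(x/4.4+145-.4,y/4.4+125-.4) for x,y in L]
print('strip',poly('top',t([(246,402),(312,421),(286,515),(220,493)]),8))
print('cap',poly('top',t([(63,414),(134,410),(134,512),(65,512)]),16))
print('block',poly('top',t([(551,258),(623,258),(622,360),(549,360)]),54))
print('board',poly('top',t([(476,86),(732,84),(747,440),(485,444)]),18))
print('handle',[pt('top',u,v,56).round(1) for u,v in t([(547,412),(632,410)])])
print('grip',[pt('top',*t([q])[0]).round(1) for q in[(492,56),(492,82),(492,108)]])
print('ram top',pt('top',*t([(600,132)])[0]).round(1), 'wrist cam pos', (lambda E:-E[:3,:3].T@E[:3,3])(env.get_calibration('wrist')['extrinsics']))
P=cloud('top'); U=np.mgrid[:384,:512]; hsv=cv2.cvtColor(im,cv2.COLOR_BGR2HSV)
br=(hsv[...,1]>100)&(hsv[...,0]<20)
for n,(u0,u1,v0,v1) in dict(strip=(192,220,212,246),cap=(155,180,215,245),block=(266,290,180,210)).items():
    b=np.zeros_like(br);b[v0:v1,u0:u1]=1
    print(n,rect(P,b&br&(P[...,2]>(45 if n=='block' else 4))))
E
```

```text
strip (array([435.5, 179.8]), [np.float64(56.4), np.float64(79.0), np.float64(56.7), np.float64(76.8)], [np.float64(-106.9), np.float64(164.5), np.float64(70.9), np.float64(-15.7)])
cap (array([433.4, 314.1]), [np.float64(57.6), np.float64(82.5), np.float64(55.5), np.float64(79.3)], [np.float64(-87.6), np.float64(-179.2), np.float64(89.2), np.float64(2.3)])
block (array([547.7, -81.1]), [np.float64(58.1), np.float64(82.8), np.float64(58.4), np.float64(82.8)], [np.float64(-90.7), np.float64(177.9), np.float64(89.2), np.float64(-2.3)])
board (array([ 593. , -104.4]), [np.float64(214.9), np.float64(298.9), np.float64(213.3), np.float64(299.9)], [np.float64(-90.2), np.float64(-179.8), np.float64(90.1), np.float64(0.5)])
handle [array([465. , -47.7,  56. ]), array([ 465.6, -115.3,   56. ])]
grip [array([702.5,  -4.2, 243.5]), array([684.9,  -4. , 237.9]), array([665.3,  -3.7, 239.8])]
ram top [645.  -79.6 247.2] wrist cam pos [141.53689641 713.68477488 373.16244722]
strip (array([406.7, 109.9]), array([211.7,  81.7]), 68.09, np.int64(309), np.float64(13.5))
cap (array([405.2, 184.2]), array([338.7,  85.6]), 78.4, np.int64(345), np.float64(29.1))
block (array([453.9, -50.5]), array([284.6,  71.7]), -17.7, np.int64(361), np.float64(62.5))
```

```bash
cat >> h.py <<'E'
from scipy.spatial.transform import Rotation as Ro
def go(x,y,z,a=None,p=True):
    """normalised travel to world x,y,z, tool-x at angle a deg"""
    s=env.get_state(); q=s['orientation']; R=Ro.from_quat([q[1],q[2],q[3],q[0]]).as_matrix()
    h=np.degrees(np.arctan2(R[1,0],R[0,0])); D=R.T@(np.array([x,y,z])-s['eef_pos'])
    dy=0 if a is None else -((a-h+180)%360-180)
    print('pos',s['eef_pos'].round(1),'hd',h.round(2),'tilt',(R[:2,2]).round(4),'F',s['ft_force'].round(1),'w',round(s['width'],1),'t',round(s['clock'],2))
    print('travel',(D/300).round(4),'mm',D.round(1),'rows',np.ceil(np.linalg.norm(D)/50),'yaw',round(dy/90,4))
E
python3 -c "
from h import *
go(435.5,180,170,164.5)"
```

```text
pos [206.9 694.  230.2] hd 163.4 tilt [-0.0005 -0.002 ] F [ 1.  -0.5 -1.1] w 85.5 t 0.1
travel [-1.2195 -1.424   0.2039] mm [-365.9 -427.2   61.2] rows 12.0 yaw -0.0122
```

Call:
arm_command:
  travel:
    - [-0.61, -0.712, 0.1]
    - [-0.61, -0.712, 0.1]
    - [-0.61, -0.712, 0.1]
    - [-0.61, -0.712, 0.1]
    - [-0.61, -0.712, 0.1]
    - [-0.61, -0.712, 0.1]
  yaw: [-0.012, -0.012, -0.012, -0.012, -0.012, -0.012]
  hand: 1

```text
clock: 0.7
eef_pos: [322.7, 433.0, 200.6]
orientation: [-0.0, 0.137, 0.991, -0.002]
ft_force: [1.1, 0.2, -0.0]
width: 85.3
gripper_force: 0.0
```

Call:
arm_command:
  travel:
    - [-0.6, -0.72, 0.104]
    - [-0.6, -0.72, 0.104]
    - [-0.6, -0.72, 0.104]
    - [-0.6, -0.72, 0.104]
    - [-0.6, -0.72, 0.104]
    - [-0.6, -0.72, 0.104]
    - [-0.6, -0.72, 0.104]
    - [-0.6, -0.72, 0.104]
    - [-0.6, -0.72, 0.104]
    - [-0.6, -0.72, 0.104]
  yaw: [0, 0, 0, 0, 0, 0, 0, 0, 0, 0]

```text
clock: 1.7
eef_pos: [436.6, 183.2, 170.2]
orientation: [-0.0, 0.134, 0.991, 0.0]
ft_force: [-0.6, -0.4, -0.8]
width: 85.7
gripper_force: 0.0
```

```bash
python3 - <<'E'
from h import *
go(435.5,180,170,164.5)
im,d=snap('wrist'); cv2.imwrite('pics/w1.png',cv2.resize(im,(800,600),interpolation=cv2.INTER_CUBIC))
go(435.5,180,170,164.5)
E
```

```text
pos [436.6 183.2 170.2] hd 164.66 tilt [-0.      0.0007] F [-0.6 -0.4 -0.8] w 85.7 t 1.7
travel [ 0.0009 -0.0112  0.0006] mm [ 0.3 -3.3  0.2] rows 1.0 yaw 0.0017
pos [436.7 183.1 170.2] hd 164.65 tilt [0.     0.0006] F [ 0.1  0.4 -0.7] w 85.6 t 1.75
travel [ 0.001  -0.0109  0.0006] mm [ 0.3 -3.3  0.2] rows 1.0 yaw 0.0016
```

View pics/w1.png

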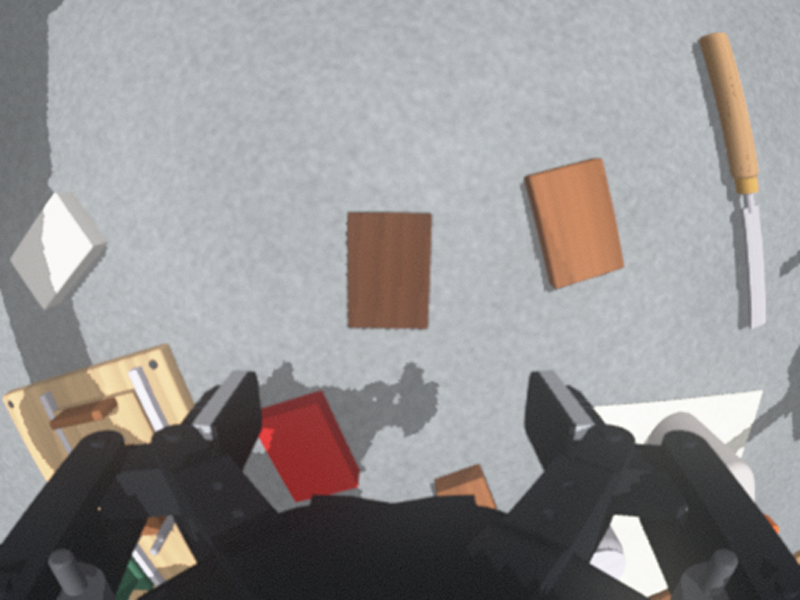

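The wrist view shows the strip with corners (347,212), (432,212), (429,328), (347,328), the cap around (575,223), and the fingers at the bottom. I'll fit both with colour masks.

```bash
cat >> h.py <<'E'
def fit(n,u0,u1,v0,v1,z,show=None):
    """brown blob in the 800x600 box; rectangle in world at height z"""
    im,d,E,c=load(n); k=4; g=cv2.resize(im,None,fx=k,fy=k,interpolation=cv2.INTER_CUBIC)
    h=cv2.cvtColor(g,cv2.COLOR_BGR2HSV); m=((h[...,1]>90)&((h[...,0]<25))).astype(np.uint8)
    b=np.zeros_like(m); s=k/1.5625; b[int(v0*s):int(v1*s),int(u0*s):int(u1*s)]=1; m*=b
    m=cv2.morphologyEx(m,cv2.MORPH_OPEN,np.ones((9,9)))
    cs=max(cv2.findContours(m,cv2.RETR_EXTERNAL,cv2.CHAIN_APPROX_NONE)[0],key=cv2.contourArea)[:,0]
    W=np.array([pt(n,(x+.5)/k-.5,(y+.5)/k-.5,z)[:2] for x,y in cs],np.float32)
    c,s,a=cv2.minAreaRect(W)
    if s[0]<s[1]: s=s[::-1];a+=90
    M=cv2.moments(W.reshape(-1,1,2)); cc=(M['m10']/M['m00'],M['m01']/M['m00'])
    print(n,'rect',np.round(c,1),np.round(s,1),round((a+90)%180-90,2),'centroid',np.round(cc,1))
E
python3 - <<'E'
from h import *
fit('wrist',300,480,180,370,8); fit('wrist',300,480,180,370,4)
fit('wrist',490,660,130,310,16)
fit('top',210,320,330,390,8)
E
```

```text
wrist rect [430.8 181.4] [78.  53.7] -16.41 centroid [430.7 181.5]
wrist rect [431.6 181.1] [79.  54.4] -16.41 centroid [431.5 181.2]
wrist rect [429.7 313.9] [79.2 57.2] 1.97 centroid [429.6 314.1]
top rect [434.6 316.2] [80.9 57.3] 2.01 centroid [434.5 316. ]
```

```bash
python3 -c "
from h import *
go(430.8,181.4,12,163.6)"
```

```text
pos [436.7 183.1 170.2] hd 164.65 tilt [0.     0.0006] F [ 0.1  0.4 -0.7] w 85.6 t 1.75
travel [ 0.0173 -0.0108  0.5273] mm [  5.2  -3.2 158.2] rows 4.0 yaw 0.0116
```

Call:
arm_command:
  travel:
    - [0.0173, -0.0108, 0.3]
    - [0.0173, -0.0108, 0.42]
    - [0.0173, -0.0108, 0.5]
    - [0.0173, -0.0108, 0.5273]
    - [0.0173, -0.0108, 0.5273]
    - [0.0173, -0.0108, 0.5273]
    - [0.0173, -0.0108, 0.5273]
  yaw: [0.0116, 0.0116, 0.0116, 0.0116, 0.0116, 0.0116, 0.0116]
  hand: 0.8
  grip_force: 40

```text
clock: 2.45
eef_pos: [432.9, 180.7, 14.4]
orientation: [0.002, 0.144, 0.99, 0.001]
ft_force: [0.2, -1.2, -0.4]
width: 68.3
gripper_force: 0.0
```

Call:
arm_command:
  travel:
    - [0, 0, 0.01]
    - [0, 0, 0.02]
    - [0, 0, 0.02]
  yaw: [0, 0, 0]

```text
clock: 2.75
eef_pos: [431.6, 179.9, 6.4]
orientation: [0.0, 0.144, 0.99, 0.0]
ft_force: [-0.3, 0.1, -0.5]
width: 68.2
gripper_force: 0.0
```

Call:
arm_command:
  travel:
    - [0, 0, 0.01]
    - [0, 0, 0.01]
  yaw: [0, 0]

```text
clock: 2.95
eef_pos: [431.1, 179.7, 2.7]
orientation: [-0.0, 0.144, 0.99, -0.0]
ft_force: [0.3, -0.1, -0.6]
width: 68.1
gripper_force: 0.0
```

```bash
python3 - <<'E'
from h import *
im,d=snap('wrist'); cv2.imwrite('pics/w2.png',cv2.resize(im,(800,600),interpolation=cv2.INTER_CUBIC))
go(430.8,181.4,2,163.6)
E
```

```text
pos [431.1 179.7   2.7] hd 163.43 tilt [-0.0004 -0.0002] F [0.2 0.1 0.3] w 68.3 t 3.0
travel [0.0027 0.0052 0.0024] mm [0.8 1.6 0.7] rows 1.0 yaw -0.0019
```

View pics/w2.png

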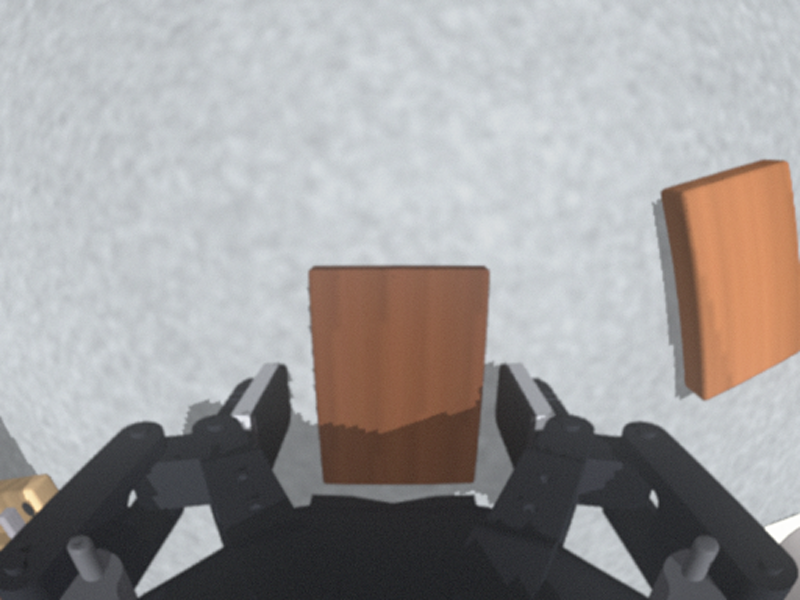

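The open fingers straddle the strip, which spans (310–489, 267–483), with the pads at x about 288 and 498. Nothing touches yet, so I feel downward.

Call:
arm_command:
  travel:
    - [0.002, 0.004, 0.007]
    - [0.002, 0.004, 0.007]
  yaw: [0, 0]

```text
clock: 3.2
eef_pos: [430.9, 181.3, 0.5]
orientation: [-0.0, 0.144, 0.99, -0.0]
ft_force: [0.4, 0.1, 0.2]
width: 68.1
gripper_force: 0.0
```

Call:
arm_command:
  travel:
    - [0, 0, 0.007]
    - [0, 0, 0.007]
  yaw: [0, 0]

```text
clock: 3.4
eef_pos: [430.9, 181.1, -1.5]
orientation: [-0.0, 0.144, 0.99, -0.0]
ft_force: [0.5, -0.4, 0.4]
width: 68.4
gripper_force: 0.0
```

Call:
arm_command:
  travel:
    - [0, 0, 0.007]
    - [0, 0, 0.007]
  yaw: [0, 0]

```text
clock: 3.6
eef_pos: [431.0, 181.0, -3.6]
orientation: [-0.0, 0.144, 0.99, -0.0]
ft_force: [-0.0, -1.3, -0.3]
width: 68.2
gripper_force: 0.0
```

Call:
arm_command:
  travel:
    - [0, 0, 0]
    - [0, 0, 0]
    - [0, 0, 0]
    - [0, 0, 0]
    - [0, 0, 0]
    - [0, 0, 0]
  yaw: [0, 0, 0, 0, 0, 0]
  hand: 0.5
  grip_force: 40

```text
clock: 4.2
eef_pos: [431.0, 181.0, -3.1]
orientation: [0.0, 0.144, 0.99, 0.0]
ft_force: [0.1, -0.1, 7.1]
width: 55.0
gripper_force: 42.4
```

```bash
python3 -c "
from h import *
fit('top',420,450,270,335,54)
go(545,0,216,180)"
```

```text
top rect [554.7 -81.6] [148.   67.7] -1.2 centroid [554.2 -80.4]
pos [431.  181.   -3.1] hd 163.43 tilt [0.0001 0.    ] F [ 0.1 -0.1  7.1] w 55.0 t 4.2
travel [-0.5363 -0.47   -0.7304] mm [-160.9 -141.  -219.1] rows 7.0 yaw -0.1841
```

Call:
arm_command:
  travel:
    - [0, 0, -0.16]
    - [0, 0, -0.32]
    - [-0.1, -0.1, -0.48]
    - [-0.2, -0.2, -0.6]
    - [-0.35, -0.3, -0.7304]
    - [-0.45, -0.4, -0.7304]
    - [-0.5363, -0.47, -0.7304]
    - [-0.5363, -0.47, -0.7304]
    - [-0.5363, -0.47, -0.7304]
    - [-0.5363, -0.47, -0.7304]
  yaw: [0, 0, -0.05, -0.1, -0.15, -0.1841, -0.1841, -0.1841, -0.1841, -0.1841]

```text
clock: 5.2
eef_pos: [543.8, 1.2, 214.9]
orientation: [-0.001, -0.001, 1.0, 0.0]
ft_force: [0.4, 1.1, 0.1]
width: 55.1
gripper_force: 42.8
```

```bash
python3 - <<'E'
from h import *
im,d=snap('wrist'); cv2.imwrite('pics/w3.png',cv2.resize(im,(800,600),interpolation=cv2.INTER_CUBIC))
go(545,0,216,180)
E
```

```text
pos [543.5   1.8 214.9] hd -179.86 tilt [-0.0025  0.0008] F [ 0.9 -0.5 -0.9] w 54.8 t 5.25
travel [-0.0049 -0.0061 -0.0038] mm [-1.5 -1.8 -1.1] rows 1.0 yaw 0.0016
```

View pics/w3.png

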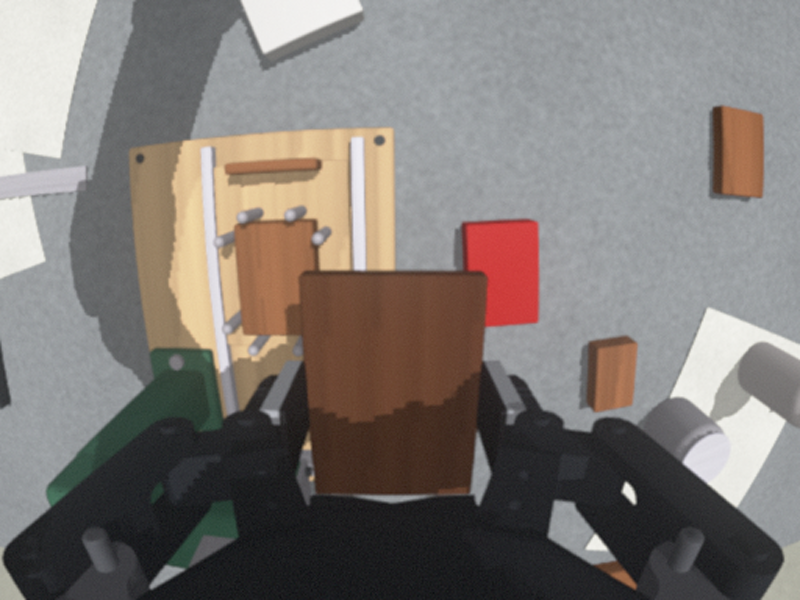

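The wrist view shows the strip held square, with its near edge at v=272, x 301–487. The nest block is at (236–316, 220–334), partly hidden by the strip. I shift left for a clear view.

Call:
arm_command:
  travel:
    - [0.0, 0.13, 0]
    - [0, 0.13, 0]
    - [0, 0.13, 0]
    - [0, 0.13, 0]
  yaw: [0, 0, 0, 0]

```text
clock: 5.65
eef_pos: [544.2, 39.7, 215.4]
orientation: [-0.001, -0.001, 1.0, -0.0]
ft_force: [-0.5, -0.2, -0.5]
width: 54.7
gripper_force: 42.8
```

```bash
python3 - <<'E'
from h import *
go(545,0,216,180)
im,d=snap('wrist'); 
cr=cv2.resize(im[75:325,80:330],None,fx=3.2,fy=2.4,interpolation=cv2.INTER_CUBIC)
cr=cv2.resize(im[115:245,85:255],None,fx=4.6,fy=4.6,interpolation=cv2.INTER_CUBIC)
cv2.imwrite('pics/w4.png',cr)
E
```

```text
pos [544.2  39.7 215.4] hd -179.89 tilt [-0.0012 -0.0003] F [-0.5 -0.2 -0.5] w 54.7 t 5.65
travel [-0.0026 -0.1323 -0.002 ] mm [ -0.8 -39.7  -0.6] rows 1.0 yaw 0.0012
```

View pics/w4.png

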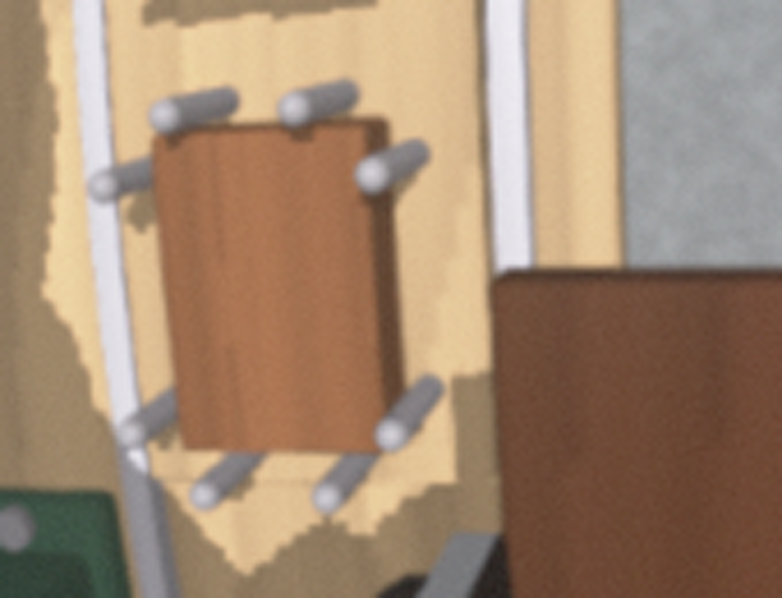

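Pin noses in the crop: (166,114), (296,107), (373,174), (391,433), (105,186), (132,434), (204,495), (328,497). The held strip's near upper edge is at crop y≈283 and its left corner at x≈496. I fit the nest and the held strip in the same camera.

```bash
cat >> h.py <<'E'
from scipy.optimize import least_squares
PIN=np.array([(-45.5,-16),(-45.5,16),(-30,33.5),(30,33.5),(-30,-33.5),(30,-33.5),(45.5,-16),(45.5,16)],float)
def nestfit(Q):
    f=lambda p:(p[:2]+p[3]*PIN@np.array([[np.cos(p[2]),np.sin(p[2])],[-np.sin(p[2]),np.cos(p[2])]])-Q).ravel()
    r=least_squares(f,[*Q.mean(0),0,1]); return r.x,np.abs(r.fun).max()
E
python3 - <<'E'
from h import *
px=[(166,114),(296,107),(373,174),(391,433),(105,186),(132,434),(204,495),(328,497)]
t=lambda x,y:((x+.5)/4.6+85-.5,(y+.5)/4.6+115-.5)
for z in(68,70,72):
    p,e=nestfit(np.array([pt('wrist',*t(*q),z)[:2] for q in px])); print(z,p[:2].round(1),np.degrees(p[2]).round(2),p[3].round(3),e.round(1))
print('block',poly('wrist',[t(*q) for q in[(155,135),(378,122),(386,452),(186,449)]],54))
T=env.get_state()['eef_pos']
for zz in(226,): print('near edge top',[ (pt('wrist',*t(*q),zz)-T).round(1) for q in[(496,284),(700,284)]],'bottom',(pt('wrist',*t(497,268),218)-T).round(1))
im,d,E,c=load('wrist'); print(np.degrees(np.arctan2(E[2,0],-E[2,2])))
E
```

```text
68 [543.9 -80. ] 0.43 1.003 0.5
70 [543.4 -79.2] 0.43 0.996 0.5
72 [543.  -78.4] 0.43 0.989 0.5
block (array([543.4, -78.4]), [np.float64(57.0), np.float64(79.5), np.float64(53.6), np.float64(78.8)], [np.float64(90.9), np.float64(-2.3), np.float64(-89.8), np.float64(-179.8)])
near edge top [array([-39.9, -26.5,  10.5]), array([-39.8,  -5.9,  10.5])] bottom [-39.9 -27.9   2.5]
15.371465892912337
```

```bash
python3 -c "
from h import *
go(543.7,-80,78,-179.57)"
```

```text
pos [544.4  39.  215.5] hd -179.96 tilt [-0.0009 -0.0004] F [ 0.3  0.2 -0.1] w 54.7 t 5.7
travel [ 0.0021 -0.3966  0.4584] mm [   0.6 -119.   137.5] rows 4.0 yaw -0.0044
```

Call:
arm_command:
  travel:
    - [0.002, -0.15, 0]
    - [0.002, -0.3, 0.0]
    - [0.002, -0.3966, 0.1]
    - [0.002, -0.3966, 0.25]
    - [0.002, -0.3966, 0.38]
    - [0.002, -0.3966, 0.45]
    - [0.002, -0.3966, 0.458]
    - [0.002, -0.3966, 0.458]
    - [0.002, -0.3966, 0.458]
  yaw: [-0.0044, -0.0044, -0.0044, -0.0044, -0.0044, -0.0044, -0.0044, -0.0044, -0.0044]

```text
clock: 6.6
eef_pos: [545.6, -80.3, 79.6]
orientation: [0.001, -0.003, 1.0, -0.0]
ft_force: [-0.6, 0.4, 0.3]
width: 54.7
gripper_force: 42.8
```

```bash
python3 - <<'E'
from h import *
go(543.7,-80,52,-179.57)
im,d=snap('wrist'); cv2.imwrite('pics/w5.png',cv2.resize(im[135:345,140:370],None,fx=2.8,fy=2.8,interpolation=cv2.INTER_CUBIC))
E
```

```text
pos [545.6 -80.3  79.6] hd -179.63 tilt [ 0.0026 -0.0004] F [-0.6  0.4  0.3] w 54.7 t 6.6
travel [0.0064 0.001  0.0921] mm [ 1.9  0.3 27.6] rows 1.0 yaw -0.0006
```

View pics/w5.png

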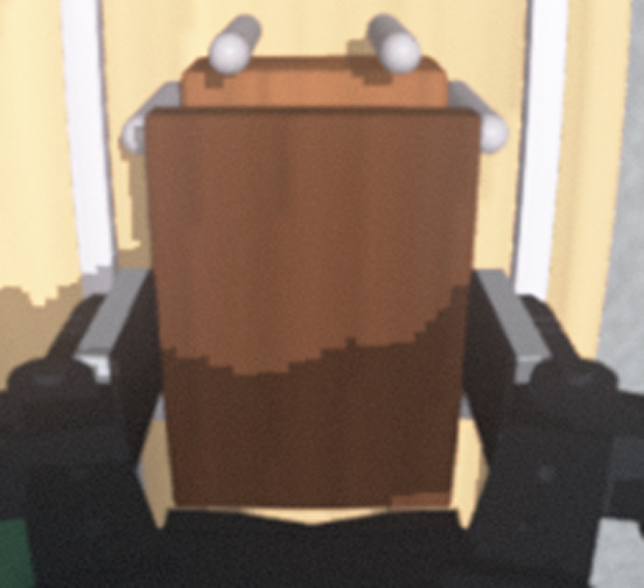

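The view shows the strip just above the pins. The end pin noses are at (230,52) and (401,48), the side noses at (135,133) and (489,131), and the strip's near edge at y≈111, x 147–482. It is centred in y. Next I check x numerically.

```bash
python3 - <<'E'
from h import *
t=lambda x,y:((x+.5)/2.8+140-.5,(y+.5)/2.8+135-.5)
T=env.get_state()['eef_pos']
Q=np.array([pt('wrist',*t(*q),69.5)[:2] for q in[(230,52),(401,48),(489,131),(135,133)]])
print(Q.round(1),'nest from end pins',Q[:2].mean(0)+[45.5,0],'side pins',Q[2:].mean(0)+[30,0],'yaw',np.degrees(np.arctan2(*(Q[0]-Q[1]))),np.degrees(np.arctan2(*(Q[3]-Q[2]))))
zt=T[2]+11
e=np.array([pt('wrist',*t(*q),zt)[:2] for q in[(149,114),(481,114)]]); print('strip top edge',e.round(1),'bottom',pt('wrist',*t(149,107),zt-8).round(1),'centre',e.mean(0)+[40,0], 'T',T)
E
```

```text
[[ 498.2  -95.8]
 [ 497.2  -64.1]
 [ 512.8  -46.6]
 [ 513.7 -114.4]] nest from end pins [543.1964194 -79.9299472] side pins [543.28086868 -80.48674535] yaw 178.2210306295726 179.2605515556351
strip top edge [[ 505.4 -107.2]
 [ 505.   -52.8]] bottom [ 505.9 -108.7   82.8] centre [545.17530541 -80.0017822 ] T [545.68819506 -80.15748676  79.84721113]
```

Call:
arm_command:
  travel:
    - [0.0066, 0, 0.0]
    - [0.0066, 0, 0.015]
    - [0.0066, 0, 0.03]
    - [0.0066, 0, 0.03]
  yaw: [0, 0, 0, 0]

```text
clock: 7.05
eef_pos: [542.0, -79.8, 68.9]
orientation: [-0.0, -0.004, 1.0, 0.0]
ft_force: [-0.6, -0.1, 0.5]
width: 54.4
gripper_force: 42.8
```

Call:
arm_command:
  travel:
    - [0.0, 0, 0.015]
    - [0, 0, 0.03]
    - [0, 0, 0.045]
    - [0, 0, 0.045]
  yaw: [0, 0, 0, 0]

```text
clock: 7.45
eef_pos: [542.5, -79.9, 55.1]
orientation: [-0.0, -0.004, 1.0, 0.0]
ft_force: [1.0, -0.1, 0.0]
width: 54.7
gripper_force: 42.8
```

Call:
arm_command:
  travel:
    - [-0.0035, 0, 0]
    - [-0.0035, 0, 0.007]
    - [-0.0035, 0, 0.013]
    - [-0.0035, 0, 0.013]
  yaw: [0, 0, 0, 0]

```text
clock: 7.85
eef_pos: [543.3, -79.9, 51.7]
orientation: [-0.0, -0.004, 1.0, 0.0]
ft_force: [-0.2, -0.4, -0.8]
width: 54.5
gripper_force: 42.8
```

Call:
arm_command:
  travel:
    - [0, 0, 0.004]
    - [0, 0, 0.004]
  yaw: [0, 0]

```text
clock: 8.05
eef_pos: [543.6, -79.9, 51.2]
orientation: [0.0, -0.003, 1.0, -0.0]
ft_force: [-0.6, 0.8, 2.3]
width: 54.3
gripper_force: 43.2
```

Call:
arm_command:
  travel:
    - [0, 0, 0]
    - [0, 0, 0]
    - [0, 0, 0]
    - [0, 0, 0]
  yaw: [0, 0, 0, 0]
  hand: 0.76

```text
clock: 8.45
eef_pos: [543.5, -79.9, 50.7]
orientation: [-0.0, -0.003, 1.0, 0.0]
ft_force: [0.3, -0.6, 0.4]
width: 65.0
gripper_force: 0.0
```

Call:
arm_command:
  travel:
    - [0, 0, -0.1]
    - [0, 0, -0.2]
    - [0, 0, -0.35]
    - [0, 0, -0.5]
    - [0, 0, -0.5]
    - [0, 0, -0.5]
    - [0, 0, -0.5]
  yaw: [0, 0, 0, 0, 0, 0, 0]

```text
clock: 9.15
eef_pos: [542.4, -79.8, 199.7]
orientation: [-0.001, -0.004, 1.0, 0.0]
ft_force: [0.7, 0.1, 0.3]
width: 64.4
gripper_force: 0.0
```

```bash
python3 - <<'E'
from h import *
T=env.get_state()['eef_pos']
im,d=snap('wrist'); P=cloud('wrist')
# nest-region check: heights near nest
for dx in(-35,-15,0,15,35):
    r=[]
    for dy in(-22,0,22):
        m=(abs(P[...,0]-544-dx)<6)&(abs(P[...,1]+80-dy)<5)&(d>0)&(P[...,2]<100); r.append(round(float(np.median(P[m][:,2])),1) if m.any() else None)
    print(dx,r)
go(429.7,313.9,178,181.97)
E
```

```text
-35 [62.3, 62.3, 62.4]
-15 [62.6, 62.6, 62.7]
0 [62.7, 62.6, 62.7]
15 [62.7, 62.6, 62.5]
35 [62.4, 62.4, 62.5]
pos [542.2 -79.8 199.3] hd -179.59 tilt [-0.0033  0.0002] F [-0.8  0.  -0.2] w 64.9 t 9.2
travel [0.3654 1.3149 0.0724] mm [109.6 394.5  21.7] rows 9.0 yaw -0.0174
```

The strip lies level at z = 62 on the block. Now the cap.

Call:
arm_command:
  travel:
    - [0.1, 0.4, 0.0]
    - [0.2, 0.65, 0.04]
    - [0.2, 0.65, 0.04]
    - [0.2, 0.65, 0.04]
    - [0.2, 0.65, 0.04]
  yaw: [-0.0174, -0.0174, -0.0174, -0.0174, -0.0174]

```text
clock: 9.7
eef_pos: [478.3, 121.7, 186.8]
orientation: [-0.003, -0.023, 1.0, 0.001]
ft_force: [-0.4, 0.3, 0.5]
width: 65.0
gripper_force: 0.0
```

Call:
arm_command:
  travel:
    - [0.165, 0.665, 0.032]
    - [0.165, 0.665, 0.032]
    - [0.165, 0.665, 0.032]
    - [0.165, 0.665, 0.032]
    - [0.165, 0.665, 0.032]
    - [0.165, 0.665, 0.032]
    - [0.165, 0.665, 0.032]
    - [0.165, 0.665, 0.032]
    - [0.165, 0.665, 0.032]
  yaw: [0, 0, 0, 0, 0, 0, 0, 0, 0]
  hand: 0.82

```text
clock: 10.6
eef_pos: [426.6, 310.2, 179.0]
orientation: [-0.0, -0.015, 1.0, -0.001]
ft_force: [0.3, -0.5, -0.1]
width: 70.1
gripper_force: 0.0
```

```bash
python3 - <<'E'
from h import *
im,d=snap('wrist'); fit('wrist',300,500,170,370,16); fit('wrist',250,540,170,390,14)
go(429.7,313.9,178,181.97)
E
```

```text
wrist rect [429.4 315.7] [78.9 54.5] 1.9 centroid [429.4 315.7]
wrist rect [429.9 315.7] [79.4 54.8] 1.9 centroid [429.9 315.8]
pos [426.6 310.6 179.1] hd -178.21 tilt [ 0.     -0.0007] F [-0.6 -0.1  0.2] w 70.0 t 10.65
travel [-0.0108  0.0107  0.0037] mm [-3.2  3.2  1.1] rows 1.0 yaw -0.002
```

```bash
python3 -c "
from h import *
go(429.6,315.4,2,181.9)"
```

```text
pos [426.6 310.6 179.1] hd -178.21 tilt [ 0.     -0.0007] F [-0.6 -0.1  0.2] w 70.0 t 10.65
travel [-0.0106  0.0161  0.5903] mm [ -3.2   4.8 177.1] rows 4.0 yaw -0.0012
```

Call:
arm_command:
  travel:
    - [-0.0106, 0.0161, 0.1]
    - [-0.0106, 0.0161, 0.26]
    - [-0.0106, 0.0161, 0.4]
    - [-0.0106, 0.0161, 0.5]
    - [-0.0106, 0.0161, 0.56]
    - [-0.0106, 0.0161, 0.585]
    - [-0.0106, 0.0161, 0.59]
    - [-0.0106, 0.0161, 0.59]
    - [-0.0106, 0.0161, 0.59]
    - [-0.0106, 0.0161, 0.59]
  yaw: [0, 0, 0, 0, 0, 0, 0, 0, 0, 0]

```text
clock: 11.65
eef_pos: [429.5, 317.7, 3.2]
orientation: [0.001, -0.017, 1.0, 0.001]
ft_force: [0.4, -0.6, 0.4]
width: 70.2
gripper_force: 0.0
```

```bash
python3 -c "
from h import *
go(429.6,315.4,2,181.9)"
```

```text
pos [429.5 317.7   3.2] hd -178.04 tilt [0.0016 0.0014] F [ 0.4 -0.6  0.4] w 70.2 t 11.65
travel [ 0.     -0.0078  0.0041] mm [ 0.  -2.3  1.2] rows 1.0 yaw 0.0006
```

Call:
arm_command:
  travel:
    - [0, -0.0078, 0.003]
    - [0, -0.0078, 0.003]
    - [0, -0.0078, 0.003]
  yaw: [0, 0, 0]

```text
clock: 11.95
eef_pos: [429.0, 314.8, 1.4]
orientation: [0.0, -0.017, 1.0, 0.0]
ft_force: [0.3, -0.2, -0.2]
width: 70.1
gripper_force: 0.0
```

Call:
arm_command:
  travel:
    - [0, 0, 0]
    - [0, 0, 0]
    - [0, 0, 0]
    - [0, 0, 0]
    - [0, 0, 0]
    - [0, 0, 0]
  yaw: [0, 0, 0, 0, 0, 0]
  hand: 0.5
  grip_force: 40

```text
clock: 12.55
eef_pos: [429.0, 315.0, 1.6]
orientation: [0.0, -0.017, 1.0, 0.0]
ft_force: [-0.7, 0.1, 5.1]
width: 54.9
gripper_force: 42.5
```

```bash
python3 -c "
from h import *
go(543.5,-80,205,-179.57)"
```

```text
pos [429.  315.    1.6] hd -178.03 tilt [0.0002 0.0001] F [-0.7  0.1  5.1] w 54.9 t 12.55
travel [-0.3363 -1.329  -0.6782] mm [-100.9 -398.7 -203.5] rows 10.0 yaw 0.0171
```

Call:
arm_command:
  travel:
    - [0, 0, -0.16]
    - [0, 0, -0.32]
    - [0, 0, -0.48]
    - [-0.05, -0.12, -0.58]
    - [-0.1, -0.28, -0.65]
    - [-0.16, -0.44, -0.678]
    - [-0.2, -0.6, -0.678]
    - [-0.2, -0.75, -0.678]
    - [-0.2, -0.75, -0.678]
  yaw: [0, 0, 0.0171, 0.0171, 0.0171, 0.0171, 0.0171, 0.0171, 0.0171]

```text
clock: 13.45
eef_pos: [496.4, 82.9, 204.3]
orientation: [-0.001, 0.003, 1.0, -0.002]
ft_force: [-0.4, -0.7, -0.1]
width: 54.5
gripper_force: 42.8
```

```bash
python3 -c "
from h import *
go(543.2,-80,95,-179.57)"
```

```text
pos [496.4  82.9 204.3] hd 179.66 tilt [-0.0014 -0.0048] F [-0.4 -0.7 -0.1] w 54.5 t 13.45
travel [-0.1596 -0.5403  0.3668] mm [ -47.9 -162.1  110. ] rows 5.0 yaw -0.0086
```

Call:
arm_command:
  travel:
    - [-0.1, -0.15, 0]
    - [-0.1596, -0.3, 0]
    - [-0.1596, -0.45, 0.1]
    - [-0.1596, -0.5403, 0.2]
    - [-0.1596, -0.5403, 0.3]
    - [-0.1596, -0.5403, 0.3668]
    - [-0.1596, -0.5403, 0.3668]
    - [-0.1596, -0.5403, 0.3668]
    - [-0.1596, -0.5403, 0.3668]
    - [-0.1596, -0.5403, 0.3668]
  yaw: [0, 0, 0, 0, 0, 0, 0, 0, 0, 0]

```text
clock: 14.45
eef_pos: [546.7, -69.2, 95.9]
orientation: [0.001, -0.004, 1.0, -0.0]
ft_force: [-0.8, 0.3, -0.2]
width: 54.6
gripper_force: 42.8
```

```bash
python3 - <<'E'
from h import *
go(543.2,-80,90,-179.57)
E
```

```text
pos [546.7 -69.2  95.9] hd -179.53 tilt [ 0.0026 -0.0001] F [-0.8  0.3 -0.2] w 54.6 t 14.45
travel [ 0.0121 -0.0358  0.0196] mm [  3.6 -10.7   5.9] rows 1.0 yaw 0.0004
```

Call:
arm_command:
  travel:
    - [0.006, -0.0358, 0.0]
    - [0.006, -0.0358, 0]
    - [0.006, -0.0358, 0]
    - [0.006, -0.0358, 0]
    - [0.006, -0.0358, 0]
  yaw: [0, 0, 0, 0, 0]

```text
clock: 14.95
eef_pos: [544.0, -80.2, 94.6]
orientation: [0.0, -0.004, 1.0, 0.0]
ft_force: [-0.2, 0.3, -0.0]
width: 54.2
gripper_force: 42.8
```

```bash
python3 - <<'E'
from h import *
go(543.2,-80,90,-179.57)
im,d=snap('wrist'); cv2.imwrite('pics/w6.png',cv2.resize(im[135:345,140:370],None,fx=2.8,fy=2.8,interpolation=cv2.INTER_CUBIC))
go(543.2,-80,90,-179.57)
E
```

```text
pos [544.  -80.2  94.6] hd -179.56 tilt [0.0001 0.0001] F [-0.2  0.3 -0. ] w 54.2 t 14.95
travel [0.0027 0.0007 0.0154] mm [0.8 0.2 4.6] rows 1.0 yaw 0.0001
pos [544.  -80.1  94.6] hd -179.56 tilt [0.0001 0.0002] F [ 0.6 -0.3 -0.6] w 54.7 t 15.0
travel [0.0028 0.0004 0.0154] mm [0.8 0.1 4.6] rows 1.0 yaw 0.0001
```

View pics/w6.png

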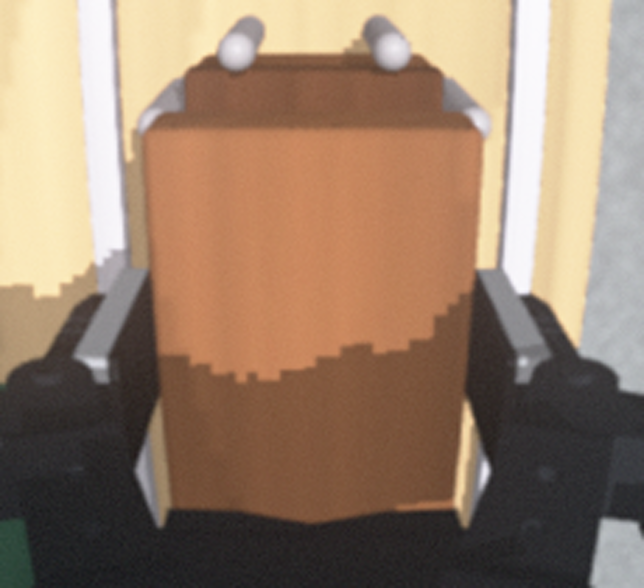

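The view shows the cap centred over the nest: end noses at (238,49) and (391,49), near upper edge at y≈129, x 147–481. I check the offset.

```bash
python3 - <<'E'
from h import *
t=lambda x,y:((x+.5)/2.8+140-.5,(y+.5)/2.8+135-.5)
Q=np.array([pt('wrist',*t(*q),69.5)[:2] for q in[(238,49),(391,49)]]); print('nest',Q.mean(0)+[45.5,0])
e=np.array([pt('wrist',*t(*q),109)[:2] for q in[(149,129),(480,129)]]); print('cap',e.mean(0)+[40,0],e.round(1),'bottom edge',pt('wrist',*t(149,115),93)+[40,28,0])
E
```

```text
nest [543.49914266 -80.02413662]
cap [545.51424232 -80.04470287] [[ 505.7 -106.6]
 [ 505.3  -53.5]] bottom edge [546.87630174 -81.75849007  93.        ]
```

Call:
arm_command:
  travel:
    - [0.005, 0, 0.02]
    - [0.005, 0, 0.04]
    - [0.005, 0, 0.06]
    - [0.005, 0, 0.075]
    - [0.005, 0, 0.075]
  yaw: [0, 0, 0, 0, 0]

```text
clock: 15.5
eef_pos: [541.9, -80.3, 71.1]
orientation: [-0.001, -0.004, 1.0, 0.0]
ft_force: [0.2, 0.4, 0.4]
width: 54.8
gripper_force: 42.8
```

Call:
arm_command:
  travel:
    - [0, 0, 0.01]
    - [0, 0, 0.01]
  yaw: [0, 0]

```text
clock: 15.7
eef_pos: [542.5, -80.4, 68.9]
orientation: [-0.0, -0.004, 1.0, 0.0]
ft_force: [-0.4, -0.3, -0.3]
width: 54.7
gripper_force: 42.8
```

Its underside is now at about 67, below the nose tips, with no contact. I continue down to the strip.

Call:
arm_command:
  travel:
    - [0, 0, 0.009]
    - [0, 0, 0.009]
  yaw: [0, 0]

```text
clock: 15.9
eef_pos: [542.5, -80.4, 66.3]
orientation: [-0.0, -0.004, 1.0, -0.0]
ft_force: [-0.0, -0.1, -0.8]
width: 54.6
gripper_force: 42.8
```

Call:
arm_command:
  travel:
    - [0, 0, 0.006]
    - [0, 0, 0.009]
    - [0, 0, 0.009]
  yaw: [0, 0, 0]

```text
clock: 16.2
eef_pos: [542.5, -80.4, 63.8]
orientation: [0.0, -0.004, 1.0, -0.0]
ft_force: [0.2, 0.4, 0.9]
width: 54.7
gripper_force: 42.9
```

Call:
arm_command:
  travel:
    - [0, 0, 0.003]
    - [0, 0, 0.003]
  yaw: [0, 0]

```text
clock: 16.4
eef_pos: [542.9, -80.3, 63.7]
orientation: [0.0, -0.004, 1.0, -0.0]
ft_force: [-1.3, 0.9, 7.3]
width: 55.0
gripper_force: 43.7
```

Call:
arm_command:
  travel:
    - [0, 0, 0]
    - [0, 0, 0]
    - [0, 0, 0]
    - [0, 0, 0]
  yaw: [0, 0, 0, 0]
  hand: 0.76

```text
clock: 16.8
eef_pos: [542.4, -80.4, 62.6]
orientation: [-0.0, -0.004, 1.0, 0.0]
ft_force: [0.1, -0.1, 0.4]
width: 64.7
gripper_force: 0.0
```

Call:
arm_command:
  travel:
    - [0, 0, -0.1]
    - [0, 0, -0.2]
    - [0, 0, -0.3]
    - [0, 0, -0.4]
    - [0, 0, -0.4]
    - [0, 0, -0.4]
  yaw: [0, 0, 0, 0, 0, 0]

```text
clock: 17.4
eef_pos: [542.7, -80.4, 183.3]
orientation: [0.001, -0.004, 1.0, -0.0]
ft_force: [0.0, -0.2, 0.8]
width: 65.0
gripper_force: 0.0
```

```bash
python3 - <<'E'
from h import *
im,d=snap('wrist'); P=cloud('wrist')
for dx in(-35,0,35):
    r=[]
    for dy in(-22,0,22):
        m=(abs(P[...,0]-544-dx)<4)&(abs(P[...,1]+80-dy)<4)&(d>0)&(P[...,2]<100); r.append(round(float(np.median(P[m][:,2])),1) if m.any() else None)
    print(dx,r)
fit('wrist',300,500,200,450,78)
m=(P[...,2]>40)&(P[...,2]<64)&(P[...,0]<500)&(P[...,0]>430)&(abs(P[...,1]+80)<50)&(d>0)
print('handle',P[m].min(0),np.median(P[m],0),P[m].max(0))
im2,d2=snap('top'); P2=cloud('top'); m=(P2[...,2]>205)&(P2[...,0]>600)&(P2[...,0]<760)&(P2[...,1]>-90)&(P2[...,1]<60)&(d2>0)
for p in P2[m][::4]: print(p.round(0),end=' ')
go(440,-80,200,-179.57)
E
```

```text
-35 [78.5, 78.4, 78.3]
0 [78.7, 78.5, 78.6]
35 [78.4, 78.3, 78.5]
wrist rect [541.5 -80.3] [85.  56.8] 0.34 centroid [541.9 -80.3]
handle [ 462.18586263 -111.98052069   41.84504744] [466.50974552 -81.13470796  55.92347983] [499.28688875 -49.52469197  63.78888863]
[706.  -3. 248.] [705.  -3. 240.] [703.   3. 234.] [701.  -9. 242.] [698.  -3. 242.] [695.   3. 241.] [694.  -9. 242.] [691.  -6. 241.] [688.   0. 243.] [690. -12. 235.] [685.  -6. 240.] [688. -19. 229.] [682.   1. 241.] [683. -12. 237.] [688. -25. 219.] [690. -39. 208.] [678.  -6. 243.] [683. -19. 222.] [685. -32. 216.] [676.   4. 239.] [675.  -9. 242.] [682. -25. 217.] [684. -39. 208.] [673.   1. 239.] [672. -12. 238.] [671.   4. 233.] [669.  -9. 239.] [666.  -2. 241.] [664.   1. 234.] [664. -12. 232.] [656. -80. 247.] [664. -54. 205.] [653. -74. 248.] [653. -86. 248.] [650. -80. 247.] [658. -48. 206.] [646. -89. 251.] [635. -51. 206.] pos [541.5 -80.2 181.8] hd -179.57 tilt [-0.0021  0.0002] F [ 0.  -0.2 -0.9] w 64.7 t 17.5
travel [ 0.3385  0.0034 -0.0599] mm [101.6   1.  -18. ] rows 3.0 yaw -0.0
```

The cap lies level at z = 78. Next I close the fingers and go to the robot side of the handle, whose face is at x≈462.

Call:
arm_command:
  travel:
    - [0.16, 0, 0]
    - [0.3, 0, 0]
    - [0.365, 0, 0.1]
    - [0.365, 0, 0.25]
    - [0.365, 0, 0.38]
    - [0.365, 0, 0.46]
    - [0.365, 0, 0.47]
    - [0.365, 0, 0.47]
    - [0.365, 0, 0.47]
  yaw: [0, 0, 0, 0, 0, 0, 0, 0, 0]
  hand: 0

```text
clock: 18.4
eef_pos: [433.3, -81.2, 42.3]
orientation: [0.0, -0.004, 1.0, -0.0]
ft_force: [0.1, 0.7, 0.2]
width: 0.1
gripper_force: 0.0
```

```bash
python3 -c "
from h import *
go(446,-80,40,-179.57)"
```

```text
pos [433.3 -81.2  42.3] hd -179.58 tilt [ 0.0007 -0.0001] F [0.1 0.7 0.2] w 0.1 t 18.4
travel [-0.0423  0.0038  0.0078] mm [-12.7   1.1   2.3] rows 1.0 yaw -0.0001
```

Call:
arm_command:
  travel:
    - [-0.02, 0.003, 0.006]
    - [-0.04, 0.003, 0.006]
    - [-0.06, 0.003, 0.006]
    - [-0.08, 0.003, 0.006]
    - [-0.105, 0.003, 0.006]
    - [-0.13, 0.003, 0.006]
    - [-0.155, 0.003, 0.006]
    - [-0.18, 0.003, 0.006]
    - [-0.205, 0.003, 0.006]
    - [-0.23, 0.003, 0.006]
    - [-0.255, 0.003, 0.006]
    - [-0.275, 0.003, 0.006]
    - [-0.295, 0.003, 0.006]
    - [-0.31, 0.003, 0.006]
    - [-0.32, 0.003, 0.006]
    - [-0.32, 0.003, 0.006]
  yaw: [0, 0, 0, 0, 0, 0, 0, 0, 0, 0, 0, 0, 0, 0, 0, 0]

```text
clock: 20.0
eef_pos: [530.1, -79.6, 40.0]
orientation: [0.001, -0.004, 1.0, -0.0]
ft_force: [-0.2, -0.1, 0.2]
width: 0.0
gripper_force: 0.2
```

Call:
arm_command:
  travel:
    - [-0.01, 0, 0]
    - [-0.02, 0, 0]
    - [-0.03, 0, 0]
    - [-0.03, 0, 0]
  yaw: [0, 0, 0, 0]

```text
clock: 20.4
eef_pos: [538.8, -79.6, 40.0]
orientation: [0.001, -0.004, 1.0, -0.0]
ft_force: [-0.9, 0.6, -0.8]
width: 0.1
gripper_force: 0.4
```

```bash
python3 - <<'E'
from h import *
go(440,-80,200,-179.57)
im,d=snap('top')
cv2.imwrite('pics/top2.png',cv2.resize(im[125:240,235:345],None,fx=5,fy=5,interpolation=cv2.INTER_CUBIC))
E
```

```text
pos [538.8 -79.6  40. ] hd -179.58 tilt [ 0.0012 -0.0001] F [-0.9  0.6 -0.8] w 0.1 t 20.4
travel [ 0.3287  0.0009 -0.5338] mm [  98.6    0.3 -160.1] rows 4.0 yaw -0.0001
```

View pics/top2.png

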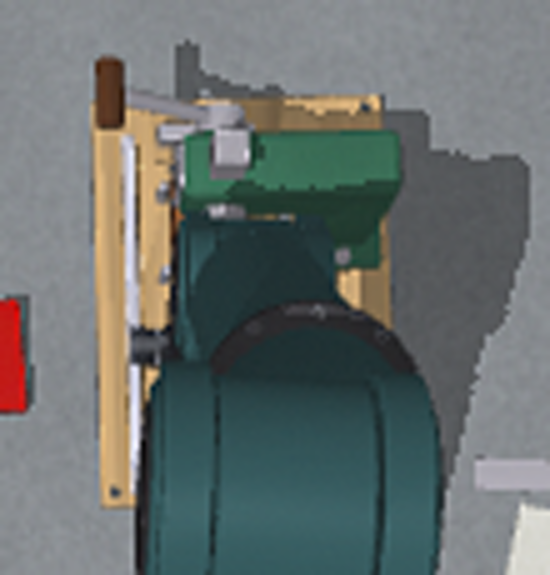

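The top view (my tenth picture) shows the tray pins at crop (163,193) and (163,275), so the tray is moving in and the lever is still raised. I push on until the stop is felt.

Call:
arm_command:
  travel:
    - [-0.01, 0, 0]
    - [-0.02, 0, 0]
    - [-0.025, 0, 0]
    - [-0.025, 0, 0]
  yaw: [0, 0, 0, 0]

```text
clock: 20.85
eef_pos: [546.1, -79.5, 40.0]
orientation: [0.0, -0.004, 1.0, -0.0]
ft_force: [-1.7, -0.2, 0.5]
width: -0.2
gripper_force: 0.5
```

```bash
python3 - <<'E'
from h import *
print([pt('top',x/5+235-.4,y/5+125-.4,71).round(1) for x,y in[(163,193),(163,275)]])
E
```

```text
[array([658.4, -45. ,  71. ]), array([599.5, -43.8,  71. ])]
```

Call:
arm_command:
  travel:
    - [-0.01, 0, 0]
    - [-0.02, 0, 0]
    - [-0.025, 0, 0]
    - [-0.025, 0, 0]
  yaw: [0, 0, 0, 0]

```text
clock: 21.25
eef_pos: [551.9, -79.5, 39.9]
orientation: [-0.001, -0.004, 1.0, -0.0]
ft_force: [-5.5, -0.1, 3.4]
width: 0.0
gripper_force: 2.2
```

Call:
arm_command:
  travel:
    - [-0.005, 0, 0]
    - [-0.01, 0, 0]
    - [-0.01, 0, 0]
  yaw: [0, 0, 0]

```text
clock: 21.55
eef_pos: [551.9, -79.5, 39.7]
orientation: [-0.004, -0.004, 1.0, 0.0]
ft_force: [-7.8, 0.3, 6.4]
width: 0.1
gripper_force: 4.2
```

Call:
arm_command:
  travel:
    - [-0.01, 0, 0]
    - [-0.015, 0, 0]
    - [-0.015, 0, 0]
  yaw: [0, 0, 0]

```text
clock: 21.85
eef_pos: [551.8, -79.5, 39.3]
orientation: [-0.008, -0.003, 1.0, 0.0]
ft_force: [-13.9, 0.2, 10.5]
width: -0.1
gripper_force: 6.9
```

Call:
arm_command:
  travel:
    - [0.04, 0, 0]
    - [0.1, 0, 0]
    - [0.22, 0, 0]
    - [0.35, 0, -0.1]
    - [0.35, 0, -0.25]
    - [0.35, 0, -0.4]
    - [0.35, 0, -0.55]
    - [0.35, 0, -0.7]
    - [0.35, 0, -0.75]
    - [0.35, 0, -0.75]
  yaw: [0, 0, 0, 0, 0, 0, 0, 0, 0, 0]

```text
clock: 22.85
eef_pos: [459.7, -80.4, 268.7]
orientation: [0.006, -0.004, 1.0, -0.001]
ft_force: [0.6, -0.3, -0.1]
width: -0.0
gripper_force: 0.0
```

```bash
python3 - <<'E'
from h import *
im,d=snap('wrist'); P=cloud('wrist')
m=(P[...,2]>72)&(P[...,2]<84)&(P[...,0]>540)&(P[...,0]<720)&(abs(P[...,1]+80)<26)&(d>0)
print('cap seen',P[m].min(0),P[m].max(0))
m=(P[...,2]>50)&(P[...,2]<60)&(P[...,0]<600)&(P[...,0]>480)&(abs(P[...,1]+80)<35)&(d>0); print('handle',np.median(P[m],0) if m.any() else 0)
im,d=snap('top');P=cloud('top')
m=(P[...,2]>225)&(P[...,2]<255)&(P[...,0]>655)&(P[...,0]<720)&(P[...,1]>-20)&(P[...,1]<30)&(d>0); print('grip',P[m].min(0),np.median(P[m],0),P[m].max(0))
im,d=snap('scene');P=cloud('scene')
m=(P[...,2]>225)&(P[...,2]<255)&(P[...,0]>655)&(P[...,0]<720)&(P[...,1]>-20)&(P[...,1]<30)&(d>0); print('grip',P[m].min(0),np.median(P[m],0),P[m].max(0),m.sum())
go(688,-4,300,-90)
E
```

```text
Traceback (most recent call last):
ValueError: zero-size array to reduction operation minimum which has no identity
```

```bash
python3 - <<'E'
from h import *
im,d=snap('top');P=cloud('top')
m=(P[...,2]>225)&(P[...,2]<255)&(P[...,0]>655)&(P[...,0]<720)&(P[...,1]>-20)&(P[...,1]<30)&(d>0); print('grip',P[m].min(0),np.median(P[m],0),P[m].max(0))
for a,z0,z1,x0,x1 in(('handle',50,62,520,600),('cap',72,84,590,640)):
    m=(P[...,2]>z0)&(P[...,2]<z1)&(P[...,0]>x0)&(P[...,0]<x1)&(abs(P[...,1]+80)<40)&(d>0); print(a,m.sum(),P[m].min(0) if m.any() else 0,P[m].max(0) if m.any() else 0)
im,d=snap('scene');P=cloud('scene')
m=(P[...,2]>225)&(P[...,2]<255)&(P[...,0]>655)&(P[...,0]<720)&(P[...,1]>-20)&(P[...,1]<30)&(d>0); print('grip',P[m].min(0),np.median(P[m],0),P[m].max(0),m.sum())
go(688,-4,300,-90)
E
```

```text
grip [663.3140469  -15.58047734 225.96561013] [685.47555415  -5.46616328 239.19144321] [709.00991799   3.86302001 245.68699067]
handle 21 [564.42375196 -71.54732332  51.1004091 ] [572.15702401 -49.88982032  61.27728879]
cap 132 [ 600.5710374  -113.23463242   72.00565497] [639.91251166 -43.12041047  83.86061133]
grip [663.31991773 -19.08546804 226.41925119] [689.61695425  -1.35292068 238.29353338] [707.10113061   5.0281765  243.52303226] 111
pos [455.6 -80.  264.3] hd -179.57 tilt [0.0003 0.    ] F [-0.9  0.3 -0.3] w 0.1 t 23.0
travel [-0.7767  0.2476 -0.1188] mm [-233.    74.3  -35.6] rows 5.0 yaw -0.9952
```

The tray hit its stop at TCP x = 551.9, where the force built up to 14 N. The lever grip's centre is near (687,-4.5,233), so the pivot is at about y=-80, z=168 and the lever at ~0.15. I go above the grip with closed fingers.

```bash
cat >> h.py <<'E'
PV=np.array([-80.,168.])
def lev(n=0):
    """averaged state while pressing: lever angle from TCP (9 mm above grip centre), force"""
    S=[env.get_state()]
    for _ in range(n): env.grab_frame('wrist'); S.append(env.get_state())
    T=S[-1]['eef_pos']; F=np.mean([s['ft_force'] for s in S],0)
    y,z=T[1]-PV[0],T[2]-9-PV[1]; th=np.arctan2(z,y)
    print('T',T.round(1),'lever',round(.873-th,3),'r',round(np.hypot(y,z),1),'F',F.round(2),'Fperp',round(F[2]*np.cos(th)-F[1]*np.sin(th),2),'t',round(S[-1]['clock'],2))
def tgt(l):
    th=.873-l; s=env.get_state()['eef_pos']; y,z=PV+100*np.array([np.cos(th),np.sin(th)])+[0,9]
    print(l,'yz',y.round(1),z.round(1),'tool dy,dz',((y-s[1])/300).round(4),(-(z-s[2])/300).round(4))
E
python3 -c "
from h import *
go(690,-4,272,-179.57)"
```

```text
pos [455.6 -80.  264.3] hd -179.57 tilt [0.0003 0.    ] F [-0.9  0.3 -0.3] w 0.1 t 23.0
travel [-0.7833  0.2475 -0.0255] mm [-235.    74.3   -7.6] rows 5.0 yaw 0.0
```

Call:
arm_command:
  travel:
    - [-0.08, 0.1, -0.0255]
    - [-0.2, 0.2475, -0.0255]
    - [-0.35, 0.2475, -0.0255]
    - [-0.5, 0.2475, -0.0255]
    - [-0.65, 0.2475, -0.0255]
    - [-0.75, 0.2475, -0.0255]
    - [-0.7833, 0.2475, -0.0255]
    - [-0.7833, 0.2475, -0.0255]
    - [-0.7833, 0.2475, -0.0255]
    - [-0.7833, 0.2475, -0.0255]
  yaw: [0, 0, 0, 0, 0, 0, 0, 0, 0, 0]

```text
clock: 24.0
eef_pos: [688.1, -4.2, 272.1]
orientation: [-0.001, -0.004, 1.0, -0.0]
ft_force: [0.2, 0.3, -1.0]
width: 0.2
gripper_force: 0.0
```

```bash
python3 -c "
from h import *
lev(3); go(690,-4,250,-179.57); tgt(.2)"
```

```text
T [689.   -4.2 273. ] lever -0.029 r 122.3 F [-0.01 -0.04  0.13] Fperp 0.11 t 24.15
pos [689.   -4.2 273. ] hd -179.57 tilt [-0.0001 -0.    ] F [-0.6  0.2  0.1] w -0.2 t 24.15
travel [-0.0035  0.0005  0.0767] mm [-1.1  0.2 23. ] rows 1.0 yaw -0.0
0.2 yz -1.8 239.3 tool dy,dz 0.0079 0.1122
```

Call:
arm_command:
  travel:
    - [0, 0.004, 0.06]
    - [0, 0.006, 0.085]
    - [0, 0.006, 0.093]
    - [0, 0.006, 0.1]
    - [0, 0.006, 0.1]
  yaw: [0, 0, 0, 0, 0]

```text
clock: 24.65
eef_pos: [690.0, -2.4, 242.9]
orientation: [0.0, -0.004, 1.0, -0.0]
ft_force: [0.8, 0.0, 0.7]
width: -0.2
gripper_force: 0.0
```

Call:
arm_command:
  travel:
    - [0, 0.003, 0.012]
    - [0, 0.003, 0.012]
  yaw: [0, 0]

```text
clock: 24.85
eef_pos: [690.7, -1.2, 240.4]
orientation: [0.001, -0.004, 1.0, 0.0]
ft_force: [-0.6, 0.3, 3.1]
width: -0.1
gripper_force: 1.7
```

```bash
python3 -c "
from h import *
lev(2); tgt(.25);tgt(.3)"
```

```text
T [690.7  -1.2 240.3] lever 0.196 r 101.1 F [-0.86  0.35  4.25] Fperp 3.1 t 24.95
0.25 yz 1.2 235.3 tool dy,dz 0.0081 0.0166
0.3 yz 4.0 231.2 tool dy,dz 0.0174 0.0303
```

Call:
arm_command:
  travel:
    - [0, 0.006, 0.012]
    - [0, 0.012, 0.022]
    - [0, 0.0174, 0.033]
    - [0, 0.0174, 0.033]
  yaw: [0, 0, 0, 0]

```text
clock: 25.35
eef_pos: [690.7, 6.7, 231.2]
orientation: [0.001, -0.004, 1.0, 0.002]
ft_force: [-2.0, 2.9, 8.4]
width: 0.1
gripper_force: 4.2
```

```bash
python3 -c "
from h import *
lev(3); tgt(.35);tgt(.4)"
```

```text
T [690.7   6.7 231.2] lever 0.314 r 102.3 F [-2.2   3.    8.81] Fperp 5.88 t 25.5
0.35 yz 6.6 226.9 tool dy,dz -0.0004 0.0143
0.4 yz 9.0 222.6 tool dy,dz 0.0076 0.029
```

Call:
arm_command:
  travel:
    - [0, 0.002, 0.01]
    - [0, 0.004, 0.02]
    - [0, 0.006, 0.029]
    - [0, 0.006, 0.029]
  yaw: [0, 0, 0, 0]

```text
clock: 25.9
eef_pos: [690.7, 12.4, 223.2]
orientation: [0.001, -0.005, 1.0, 0.004]
ft_force: [-3.2, 7.3, 12.2]
width: -0.1
gripper_force: 5.5
```

```bash
sed -i "s/th=np.arctan2(z,y)/th=np.arcsin(z\/100)/" h.py; python3 -c "
from h import *
lev(3); tgt(.45);tgt(.5)"
```

```text
T [690.7  12.4 223.2] lever 0.393 r 103.3 F [-3.32  7.59 11.25] Fperp 6.47 t 26.05
0.45 yz 11.2 218.0 tool dy,dz -0.004 0.0172
0.5 yz 13.1 213.4 tool dy,dz 0.0024 0.0325
```

```bash
python3 -c "
from h import *
print(env.get_state()['qpos'].round(2)); go(691,9,240,-90);go(691,9,240,90)"
```

```text
[-0.05  0.55 -0.05  1.7   0.02  0.89  1.48]
pos [690.7  12.4 223.2] hd -179.38 tilt [0.0026 0.0081] F [-3.9  6.8  9.9] w 0.0 t 26.05
travel [-0.001  -0.0109 -0.0561] mm [ -0.3  -3.3 -16.8] rows 1.0 yaw -0.9931
pos [690.7  12.4 223.2] hd -179.38 tilt [0.0026 0.0081] F [-3.9  6.8  9.9] w 0.0 t 26.05
travel [-0.001  -0.0109 -0.0561] mm [ -0.3  -3.3 -16.8] rows 1.0 yaw 1.0069
```

The finger is slipping off the round grip outward. I lift, turn a quarter turn so the 22 mm pad width lies across the grip, and press again.

Call:
arm_command:
  travel:
    - [0, 0, -0.05]
    - [0, 0, -0.06]
    - [0, 0, -0.06]
    - [0, 0, -0.06]
    - [0, 0, -0.06]
    - [0, 0, -0.06]
    - [0, 0, -0.06]
    - [0, 0, -0.06]
    - [0, 0, -0.06]
    - [0, 0, -0.06]
    - [0, 0, -0.06]
    - [0, 0, -0.06]
    - [0, 0, -0.06]
    - [0, 0, -0.06]
  yaw: [0, -0.09, -0.18, -0.27, -0.36, -0.45, -0.54, -0.63, -0.72, -0.81, -0.9, -0.993, -0.993, -0.993]

```text
clock: 27.45
eef_pos: [689.8, 4.7, 238.3]
orientation: [-0.0, -0.704, 0.71, -0.0]
ft_force: [-0.6, 0.0, -0.6]
width: -0.1
gripper_force: 0.0
```

```bash
python3 - <<'E'
from h import *
lev(3); go(691,8,228,-90); go(691,8,222,-90)
print(env.get_state()['qpos'].round(2))
E
```

```text
T [689.9   5.4 238.5] lever 0.211 r 105.2 F [-0.17 -0.24 -0.2 ] Fperp -0.01 t 27.6
pos [689.9   5.4 238.5] hd -90.31 tilt [ 0.0001 -0.0005] F [-0.3 -0.1  0.4] w 0.1 t 27.6
travel [-0.0088 -0.0037  0.035 ] mm [-2.6 -1.1 10.5] rows 1.0 yaw -0.0034
pos [689.9   5.4 238.5] hd -90.31 tilt [ 0.0001 -0.0005] F [-0.3 -0.1  0.4] w 0.1 t 27.6
travel [-0.0088 -0.0037  0.055 ] mm [-2.6 -1.1 16.5] rows 1.0 yaw -0.0034
[ 0.22  0.57 -0.45  1.67  0.29  0.96  2.81]
```

Call:
arm_command:
  travel:
    - [-0.009, -0.0037, 0.025]
    - [-0.009, -0.0037, 0.04]
    - [-0.009, -0.0037, 0.04]
  yaw: [0, 0, 0]

```text
clock: 27.9
eef_pos: [690.1, 8.5, 225.1]
orientation: [-0.001, -0.706, 0.708, 0.001]
ft_force: [0.0, 0.4, 0.4]
width: 0.2
gripper_force: 0.0
```

Call:
arm_command:
  travel:
    - [0, 0, 0.01]
    - [-0.002, 0, 0.02]
    - [-0.002, 0, 0.02]
  yaw: [0, 0, 0]

```text
clock: 28.2
eef_pos: [691.2, 9.7, 221.5]
orientation: [0.0, -0.706, 0.708, -0.0]
ft_force: [-2.1, 1.6, 3.9]
width: -0.0
gripper_force: 2.1
```

```bash
sed -i "s/'tool dy,dz',((y-s\[1\])/'tool dx,dz',(-(y-s[1])/" h.py; python3 -c "
from h import *
lev(3); tgt(.4);tgt(.45);tgt(.5)"
```

```text
T [691.2   9.6 221.4] lever 0.412 r 100.1 F [-2.19  1.28  5.07] Fperp 3.97 t 28.35
0.4 yz 9.0 222.6 tool dx,dz 0.0021 -0.0037
0.45 yz 11.2 218.0 tool dx,dz -0.0052 0.0113
0.5 yz 13.1 213.4 tool dx,dz -0.0116 0.0267
```

Call:
arm_command:
  travel:
    - [-0.003, 0, 0.01]
    - [-0.007, 0, 0.02]
    - [-0.01, 0, 0.031]
    - [-0.01, 0, 0.031]
  yaw: [0, 0, 0, 0]

```text
clock: 28.75
eef_pos: [691.2, 14.7, 212.6]
orientation: [0.001, -0.706, 0.708, 0.001]
ft_force: [-2.4, 3.7, 6.5]
width: 0.4
gripper_force: 3.3
```

```bash
python3 -c "
from h import *
lev(4); tgt(.55);tgt(.6)"
```

```text
T [691.2  14.7 212.6] lever 0.509 r 101.1 F [-2.84  2.95  6.64] Fperp 5.16 t 28.95
0.55 yz 14.8 208.7 tool dx,dz -0.0006 0.0128
0.6 yz 16.3 204.0 tool dx,dz -0.0055 0.0287
```

Call:
arm_command:
  travel:
    - [-0.002, 0, 0.01]
    - [-0.004, 0, 0.02]
    - [-0.004, 0, 0.024]
    - [-0.004, 0, 0.024]
  yaw: [0, 0, 0, 0]

```text
clock: 29.35
eef_pos: [691.2, 17.7, 205.9]
orientation: [0.002, -0.707, 0.708, 0.001]
ft_force: [-2.5, 5.1, 8.4]
width: -0.1
gripper_force: 4.0
```

```bash
python3 -c "
from h import *
lev(4); tgt(.6);tgt(.65)"
```

```text
T [691.2  17.8 205.9] lever 0.58 r 101.9 F [-3.07  4.99  8.08] Fperp 6.29 t 29.55
0.6 yz 16.3 204.0 tool dx,dz 0.0049 0.0063
0.65 yz 17.5 199.1 tool dx,dz 0.0008 0.0225
```

Call:
arm_command:
  travel:
    - [0.005, 0, 0.007]
    - [0.009, 0, 0.015]
    - [0.009, 0, 0.02]
    - [0.009, 0, 0.02]
  yaw: [0, 0, 0, 0]

```text
clock: 29.95
eef_pos: [692.2, 16.8, 200.5]
orientation: [0.004, -0.707, 0.707, 0.001]
ft_force: [-1.3, 5.3, 9.4]
width: 0.4
gripper_force: 4.3
```

```bash
sed -i "s/'Fperp',.*,'t'/'M',round((F[2]*100*np.cos(th)-F[1]*(100*np.sin(th)+9))\/1000,3),'t'/" h.py; python3 -c "
from h import *
lev(4); tgt(.7);tgt(.75)"
```

```text
T [692.2  16.4 200.4] lever 0.636 r 99.2 F [-1.97  5.89  8.81] M 0.665 t 30.15
0.7 yz 18.5 194.2 tool dx,dz -0.0071 0.0208
0.75 yz 19.2 189.3 tool dx,dz -0.0096 0.0373
```

Call:
arm_command:
  travel:
    - [-0.01, 0, 0.004]
    - [-0.02, 0, 0.009]
    - [-0.02, 0, 0.014]
    - [-0.02, 0, 0.014]
  yaw: [0, 0, 0, 0]

```text
clock: 30.55
eef_pos: [692.2, 18.3, 195.4]
orientation: [0.002, -0.706, 0.708, -0.0]
ft_force: [-0.6, 2.3, 6.3]
width: -0.0
gripper_force: 3.3
```

```bash
python3 -c "
from h import *
lev(5); tgt(.7);tgt(.75)"
```

```text
T [692.2  18.2 195.4] lever 0.687 r 100.0 F [-0.78  1.79  6.56] M 0.596 t 30.8
0.7 yz 18.5 194.2 tool dx,dz -0.0009 0.0041
0.75 yz 19.2 189.3 tool dx,dz -0.0034 0.0206
```

Call:
arm_command:
  travel:
    - [-0.002, 0, 0.006]
    - [-0.005, 0, 0.012]
    - [-0.006, 0, 0.018]
    - [-0.006, 0, 0.018]
  yaw: [0, 0, 0, 0]

```text
clock: 31.2
eef_pos: [692.1, 19.8, 190.0]
orientation: [0.002, -0.706, 0.708, -0.0]
ft_force: [-1.2, 1.9, 6.9]
width: 0.2
gripper_force: 3.4
```

```bash
python3 -c "
from h import *
lev(5); tgt(.75);tgt(.8)"
```

```text
T [692.2  19.8 190.1] lever 0.742 r 100.7 F [-1.36  1.73  6.95] M 0.651 t 31.45
0.75 yz 19.2 189.3 tool dx,dz 0.0019 0.0026
0.8 yz 19.7 184.3 tool dx,dz 0.0002 0.0192
```

Call:
arm_command:
  travel:
    - [-0.001, 0, 0.006]
    - [-0.002, 0, 0.012]
    - [-0.002, 0, 0.018]
    - [-0.002, 0, 0.018]
  yaw: [0, 0, 0, 0]

```text
clock: 31.85
eef_pos: [692.2, 20.9, 184.9]
orientation: [0.002, -0.706, 0.708, -0.0]
ft_force: [-1.2, 1.5, 7.6]
width: 0.1
gripper_force: 4.0
```

```bash
python3 -c "
from h import *
lev(5); tgt(.8);tgt(.85)"
```

```text
T [692.2  20.9 184.9] lever 0.794 r 101.2 F [-1.25  2.36  7.73] M 0.73 t 32.1
0.8 yz 19.7 184.3 tool dx,dz 0.004 0.0022
0.85 yz 20.0 179.3 tool dx,dz 0.0032 0.0188
```

Call:
arm_command:
  travel:
    - [0, 0, 0.006]
    - [0, 0, 0.012]
    - [0, 0, 0.02]
    - [0, 0, 0.02]
  yaw: [0, 0, 0, 0]

```text
clock: 32.5
eef_pos: [692.2, 21.8, 179.2]
orientation: [0.002, -0.706, 0.708, 0.0]
ft_force: [-1.0, 3.2, 8.8]
width: -0.3
gripper_force: 4.4
```

```bash
python3 -c "
from h import *
lev(5); tgt(.9);tgt(.92)"
```

```text
T [692.2  21.8 179.2] lever 0.851 r 101.8 F [-1.63  2.97  8.96] M 0.863 t 32.75
0.9 yz 20.0 174.3 tool dx,dz 0.0062 0.0163
0.92 yz 19.9 172.3 tool dx,dz 0.0064 0.0229
```

Call:
arm_command:
  travel:
    - [0.001, 0, 0.007]
    - [0.001, 0, 0.014]
    - [0.001, 0, 0.0222]
    - [0.001, 0, 0.0222]
  yaw: [0, 0, 0, 0]

```text
clock: 33.15
eef_pos: [692.2, 22.5, 172.8]
orientation: [0.003, -0.706, 0.708, 0.0]
ft_force: [-2.4, 4.6, 10.3]
width: -0.5
gripper_force: 4.9
```

```bash
python3 -c "
from h import *
lev(6)"
```

```text
T [692.2  22.5 172.8] lever 0.915 r 102.6 F [-2.37  3.95 10.2 ] M 1.0 t 33.45
```

The torque reads 1.00 N m, about 0.42 above free. With the 0.20 rad travelled past contact, that gives about 20 N at the foot. Now I let go straight up.

Call:
arm_command:
  travel:
    - [0, 0, -0.03]
    - [0, 0, -0.1]
    - [0, 0, -0.25]
    - [0, 0, -0.4]
    - [-0.1, 0, -0.45]
    - [-0.25, 0, -0.45]
    - [-0.25, 0, -0.45]
    - [-0.25, 0, -0.45]
  yaw: [0, 0, 0, 0, 0, 0, 0, 0]

```text
clock: 34.25
eef_pos: [690.8, 94.9, 305.2]
orientation: [-0.0, -0.707, 0.707, -0.0]
ft_force: [0.2, -0.6, -0.3]
width: 0.1
gripper_force: 0.0
```

```bash
python3 - <<'E'
from h import *
print(env.get_state()['eef_pos'],env.get_state()['ft_force'])
for n in('top','scene'):
    im,d=snap(n);P=cloud(n)
    m=(P[...,2]>150)&(P[...,2]<200)&(P[...,0]>672)&(P[...,0]<712)&(P[...,1]>8)&(P[...,1]<36)&(d>0); print(n,'grip',m.sum(),np.median(P[m],0).round(1),np.percentile(P[m],[5,95],axis=0).round(1))
    for a,z0,z1,x0,x1 in(('handle',50,62,520,600),('cap',72,84,595,640)):
        m=(P[...,2]>z0)&(P[...,2]<z1)&(P[...,0]>x0)&(P[...,0]<x1)&(abs(P[...,1]+80)<40)&(d>0); print(a,m.sum(),np.percentile(P[m],[5,50,95],axis=0).round(1) if m.any() else 0)
E
```

```text
[690.83374068  94.88611211 305.19032114] [ 0.2247187  -0.60241468 -0.33062111]
  return _methods._mean(a, axis=axis, dtype=dtype,
  ret = um.true_divide(
Traceback (most recent call last):
IndexError: index -1 is out of bounds for axis 0 with size 0
```

The arm hides the press from the top camera, so I check with the scene camera instead.

```bash
python3 - <<'E'
from h import *
n='scene'; im,d=snap(n);P=cloud(n)
def q(a,x0,x1,y0,y1,z0,z1):
    m=(P[...,0]>x0)&(P[...,0]<x1)&(P[...,1]>y0)&(P[...,1]<y1)&(P[...,2]>z0)&(P[...,2]<z1)&(d>0); print(a,m.sum(),np.percentile(P[m],[5,50,95],axis=0).round(1).tolist() if m.sum() else '')
q('grip',660,715,5,40,150,200); q('grip old',660,715,-20,10,205,250); q('handle',520,600,-120,-40,50,62); q('handle0',450,480,-120,-40,45,62); q('cap',595,700,-108,-50,72,84)
E
```

```text
grip 114 [[664.7, 9.1, 162.0], [686.8, 23.8, 170.4], [705.5, 29.9, 174.0]]
grip old 0 
handle 41 [[563.7, -91.0, 51.1], [568.3, -69.7, 54.3], [571.3, -50.0, 58.4]]
handle0 0 
cap 243 [[609.9, -103.7, 73.9], [663.1, -71.6, 78.3], [683.7, -51.8, 81.7]]
```

```bash
python3 -c "
from rig import env
print(env.sign_off())"
```

```text
the job is handed in; nothing more can be done
None
```

The job is handed in at about 34 s of the 72 s allowed: strip and cap lie level between the pins, the tray is home against its stop, and the lever is left with the foot bearing at roughly 20 N, estimated from the grip force and lever travel.

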